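# Fit the sprung back panel of a key cabinet

## Task

Take the plywood back panel off the two drying strips and fit it into the back of the small wooden cabinet lying on the bench: with the panel tilted, hook its edge farther from the grip batten under the cabinet's overhanging lip, push it back against the spring rail, and lower the other edge behind the far wall so that the panel lies flat on its ledges all round, batten up. Leave it there and do not disturb the other things on the bench.

Things in the scene. Friction and masses are not known exactly. Their poses are not given: they have to be found in the camera images.
- panel_grip (a point): Centre, half-way up, of the batten on the loose back panel: grasp here. Batten 20 (x) x 70 (y) x 32 mm high, across the panel, 25 mm off its centre towards the free edge. Panel axes: +x from hook edge (110 mm from here) to free edge (60 mm from here), z up out of the batten's face. Plate top is 16 mm below this point, underside 24 mm below.
- panel_hook (a point): Middle of the panel's hook edge (the one farther from the batten), on its underside; panel axes. The panel is a bare plywood plate 170 (x) x 130 (y) x 8 mm, 0.11 to 0.23 kg, at the start lying batten up on the two strips of the drying frame.
- panel_free (a point): Middle of the panel's free edge (nearer the batten), on its underside, 170 mm along +x from the hook edge; panel axes.
- carcass: Open wooden cabinet fixed to the bench, door down, open back up; 207 (x) x 160 (y) x 72 mm high. Origin: centre of its underside. Its lip is at the -x end, facing the robot. The panel's recess is 136 mm wide (y +/-68 mm), its ledge 50 mm above the origin. Side walls (12 mm thick) and far (+x) wall (14 mm) rise 9 mm above the ledge.
- lip_edge (a point): Middle of the lip's free edge, at its underside (cabinet x -63.5, y 0, z 64 mm); cabinet axes. The full-width lip is 8 mm thick, its underside 14 mm above the ledge. The near ledge runs on from beneath the lip to 25 mm beyond its free edge (to x -38.5 mm). A solid near wall stands behind the lip.
- far_stop (a point): Foot of the far wall's inner face, in the middle, at ledge height (cabinet x +89.5, y 0, z 50 mm); cabinet axes. The far ledge and both side ledges are 14 mm wide, the middle is open. Seated, the panel lies flat on the ledge, its +x along the cabinet's +x, free edge against this wall, hook edge about 17 mm under the lip (x -80.5 mm).
- rail (a joint): Sprung rail under the lip, 110 mm wide, 11 mm high, face to cabinet +x. 0: relaxed, face at x -74.5 mm (11 mm under the lip); pressed to -x by up to 0.009 m, hard stop at x -83.5 mm. 2 N at 0, plus 0.4 N per mm. The free edge passes the far wall only with the rail pressed 6 mm or more (3 mm of play beyond); released, it pushes the panel against the far wall.
- rack: Fixed drying frame: board 150 x 130 x 8 mm with two strips along y at x = +/-55 mm, 14 mm wide, 150 mm long, their tops 33 mm above the bench. Origin: centre of its underside.
- sanding_block: Bystander, leave alone: cork sanding block, 70 x 42 x 26 mm. Origin: centre of its underside.
- tape: Bystander, leave alone: roll of masking tape lying flat, 72 mm across, 24 mm high. Origin: centre of its underside.
- glue: Bystander, leave alone: white glue bottle, 60 mm across, 170 mm tall. Origin: centre of its underside.
- can: Bystander, leave alone: plain metal can, 84 mm across, 100 mm tall. Origin: centre of its underside.
- screwdriver: Bystander, leave alone: screwdriver lying on the bench. Origin: centre of its underside.
- brush: Bystander, leave alone: flat brush lying on the bench. Origin: centre of its underside.
- offcut: Bystander, leave alone: plain plywood offcut without any batten, 140 x 60 x 8 mm. Origin: centre of its underside.

How it is judged:
On the way, in this order (a step that is already met when the one before it is completed fails the run):
1. the panel is lifted clear of the drying strips (height (world z) of each of panel_hook, panel_free above 0.055 m), for 0.1 s.
2. the hook edge is under the lip while the free edge is still above the far wall (x of panel_hook in the frame of carcass below -0.0685 m and z of panel_hook in the frame of carcass between 0.046 and 0.06 m and z of panel_free in the frame of carcass above 0.06 m), for 0.1 s.
At the end, for the whole second after the job is handed in: The panel lies flat in the cabinet's recess, batten up (tilt under 0.035 rad), both its hook edge and its free edge within 3 mm below and 2.5 mm above the ledge surface, its hook edge at least 10 mm under the lip and within 6 mm of the middle sideways, its free edge inside the far wall (x of panel_hook in the frame of carcass below -0.0735 m and x of panel_free in the frame of carcass between 0.081 and 0.0915 m and z of panel_hook in the frame of carcass between 0.047 and 0.0525 m and z of panel_free in the frame of carcass between 0.047 and 0.0525 m and y of panel_hook in the frame of carcass between -0.006 and 0.006 m and angle between panel_grip's own z axis and vertical below 0.035 rad); the robot touches nothing.
It fails at once if a bystander is moved by more than 30 mm (distance of any of sanding_block, tape, glue, can, screwdriver, brush, offcut from where it was at the start of the episode above 0.03 m).
It also fails if it takes over 42 s, if anything falls off the work surface, if the arm or the gripper's body presses on something with over 40 N, if the wrist force passes 120 N, or if a joint passes its speed limit or range.

## Robot

A 6-joint arm with a two-finger parallel gripper is mounted at the origin on the work surface. World frame = base frame: x ahead of the robot, y to its left, z up, the work surface at z = 0. Lengths are in m, angles in rad, forces in N, time in s.
With the tool pointing down it reaches from about 0.3 to 0.775 m from the base axis. Payload 14.6 kg.
Tool frame: the origin (TCP) lies midway between the tips of the shut fingers; the grasp point (between the pads) lies 19 mm behind it (ctrl.pinch_z is the distance from the TCP to the grasp point, in m); z points along the fingers, y is the line along which they close (so a half turn about z gives the same grasp; the last joint's range is limited). The gripper opens to 94 mm and grips with 3 to 60 N. Pads are 16 mm wide; open, the fingers measure 119 mm over their backs; the gripper's body (75 mm by 177 mm) begins 78 mm behind the grasp point.
Start: joints at [-1.332, 0.3, 1.521, -0, 1.321, -0.067], TCP at [0.166, -0.524, 0.181] pointing down, gripper open.
Joint ranges: [-3.03, 3.03], [-0.79, 2.21], [0.23, 2.52], [-1.04, 4.18], [0, 3.07], [-2.55, 2.55]. Speed limits (rad/s): [2.22, 2.22, 2.57, 3.14, 3.14, 3.14].

## Interface

Orientations are given as [roll, pitch, yaw] about the fixed x, y, z axes, in that order (R = Rz(yaw) Ry(pitch) Rx(roll)).
In Python, from station import ctrl gives the robot as it stands.
- The arm moves only by the tool jog_arm, never from a script. Its argument "motion" is a list of rows, each a list of 7 numbers: the shift along the tool's x, y, z in m, then the turn, a rotation vector about the tool's x, y, z in rad, then the opening, from -1 (shut) to 1 (fully open). In form: [[tx, ty, tz, rx, ry, rz, gripper], ...]. A call has 1 to 5 rows; each row shifts and turns the commanded pose from where the row before left it, along the tool's axes as they then stand; what a row does not reach is not made up. A row lasts 1/10 s, in which the tool goes at most 50 mm and 8.59 degrees, less where a joint would pass 70% of its speed; a pose out of reach is approached as far as the arm can. A call is refused whole if a number of a shift passes 0.05 or a number of a turn 0.15, either way. A call with a gripper value outside its range is refused whole. The fingers move at their own pace and stop on an object; "squeeze" is the grip in N (left out, the last holds). Time passes only in rows, so rows that do not move let the fingers close. It gives the time, the measured TCP pose, the force, the opening and the grip force at its end, in the units of the state.
- ctrl.get_obs(): the state, without advancing time (a new reading comes with each control period).
- ctrl.camera(name): name is "side" or "top"; returns the picture (400x640x3 uint8, red, green, blue); there is no depth.
- ctrl.camera_model(name): a dict with "intrinsics" (3x3 intrinsics, pixels), "rvec" (rotation vector, rad) and "tvec" (3), from world to camera coordinates, as OpenCV has them. Camera axes: x right, y down, z forward; pixel columns grow to the right and rows downward; lengths in m; the calibration is good to about 2 mm. A picture is of the moment at which its call begins. camera_model takes no time and is no camera call.
- ctrl.hand_in(): hands the job in; it is judged then, once.
The state is a dict: "time_s": time; "qpos": joint angles; "joint_vel": joint speeds; "tau": joint torques, N m; "ee_pos": TCP position; "eef_rot": TCP orientation; "force": force on the tool from outside, world axes, zero at the start; "moment": the same for the moment, N m; "grip_width": finger opening in m; "grip_force": force on a finger pad.
Only numpy, scipy, OpenCV 4.12 (cv2) and the standard library are available. Lean on these libraries where they do the work, as an engineer would, in place of code of your own. Each camera call takes 0.05 s, during which the arm holds its last target. There are 200 camera calls.

## Working session

There is one attempt and no reset: what is moved stays moved. The work goes in short steps, Python scripts to look and compute and a tool call to move; the robot and the scene stay as the last step left them, time stands still between calls to the robot, and variables do not carry over. Pictures are saved under pics/ and viewed, at most 10 in all, crops included, and the job is handed in when it is done.

Besides the shell and the picture viewer there is one more tool, called after "Call:" by a JSON object that holds its "op" and its "data". jog_arm: Moves the arm, as the interface text tells. Its arguments: {"type":"object","properties":{"motion":{"type":"array"},"squeeze":{"type":"number"}},"required":["motion"]}

```bash
mkdir -p pics; ls; python3 - <<'E'
from station import ctrl
import cv2,numpy as np
for n in("top","side"):
    im=ctrl.camera(n); cv2.imwrite(f"pics/{n}0.png",im[:,:,::-1]); m=ctrl.camera_model(n)
    R=cv2.Rodrigues(np.array(m["rvec"]))[0]; print(n,np.round(m["intrinsics"],1).tolist(),"pos",(-R.T@np.array(m["tvec"]).ravel()).round(3),"fwd",R[2].round(3))
o=ctrl.get_obs(); print({k:np.round(v,3).tolist() for k,v in o.items()},ctrl.pinch_z)
E
```

```text
pics
top [[508.8, 0.0, 320.1], [0.0, 508.8, 199.8], [0.0, 0.0, 1.0]] pos [0.446 0.01  1.887] fwd [ 0.067 -0.013 -0.998]
side [[459.3, 0.0, 316.7], [0.0, 459.3, 200.0], [0.0, 0.0, 1.0]] pos [-0.223  0.765  0.878] fwd [ 0.593 -0.545 -0.593]
{'time_s': 0.1, 'qpos': [-1.332, 0.3, 1.522, 0.0, 1.321, -0.067], 'joint_vel': [0.0, -0.001, -0.002, 0.001, -0.001, 0.001], 'tau': [0.002, -53.265, -35.328, 0.071, 0.023, -0.0], 'ee_pos': [0.166, -0.524, 0.181], 'eef_rot': [-3.141, -0.0, 0.306], 'force': [0.035, -0.27, 0.24], 'moment': [-0.033, -0.009, 0.008], 'grip_force': 0.0, 'grip_width': 0.094} 0.0188
```

View pics/top0.png

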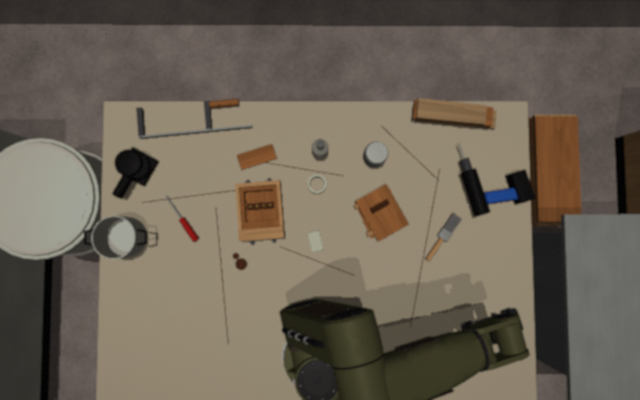

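View pics/side0.png

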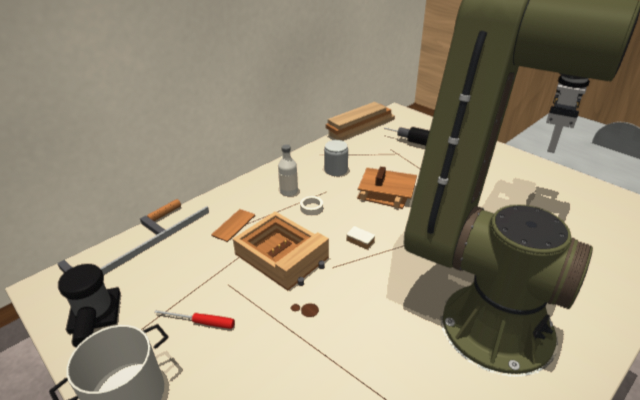

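The top view shows the cabinet at about (261,210) with its lip at the lower (near) end, and the panel at about (382,212) with a dark batten at (380,207). I'll take a closer crop and get contours.

```bash
cat > h.py <<'E'
from station import ctrl
import cv2,numpy as np
def cast(n,uv,z):
    m=ctrl.camera_model(n);K=np.array(m["intrinsics"]);R=cv2.Rodrigues(np.array(m["rvec"]))[0];t=np.array(m["tvec"]).ravel()
    c=-R.T@t; d=R.T@np.linalg.inv(K)@np.array([uv[0],uv[1],1.]); return c+d*(z-c[2])/d[2]
def proj(n,p):
    m=ctrl.camera_model(n);return cv2.projectPoints(np.array(p,float).reshape(-1,3),np.array(m["rvec"]),np.array(m["tvec"]),np.array(m["intrinsics"]),None)[0].reshape(-1,2)
E
python3 - <<'E'
import cv2,numpy as np
from h import *
im=cv2.imread("pics/top0.png")
a=im[172:252,228:418]; cv2.imwrite("pics/c1.png",cv2.resize(a,None,fx=4,fy=4,interpolation=cv2.INTER_CUBIC))
hsv=cv2.cvtColor(im,cv2.COLOR_BGR2HSV)
for p in[(262,190),(262,232),(375,200),(380,207),(400,215),(340,210),(365,235)]: print(p,hsv[p[1],p[0]])
s=cv2.imread("pics/side0.png")
cv2.imwrite("pics/c2.png",cv2.resize(s[160:290,225:425],None,fx=4,fy=4,interpolation=cv2.INTER_CUBIC))
E
```

```text
(262, 190) [ 13 164  90]
(262, 232) [ 15 128 143]
(375, 200) [ 13 162 135]
(380, 207) [ 11 168  56]
(400, 215) [ 13 163 114]
(340, 210) [ 19  58 150]
(365, 235) [ 18  59 142]
```

View pics/c1.png

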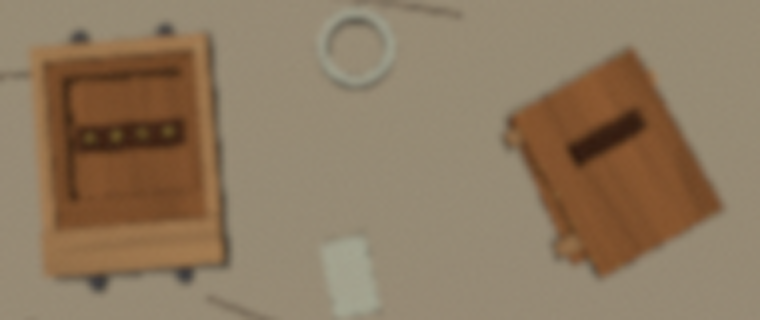

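View pics/c2.png

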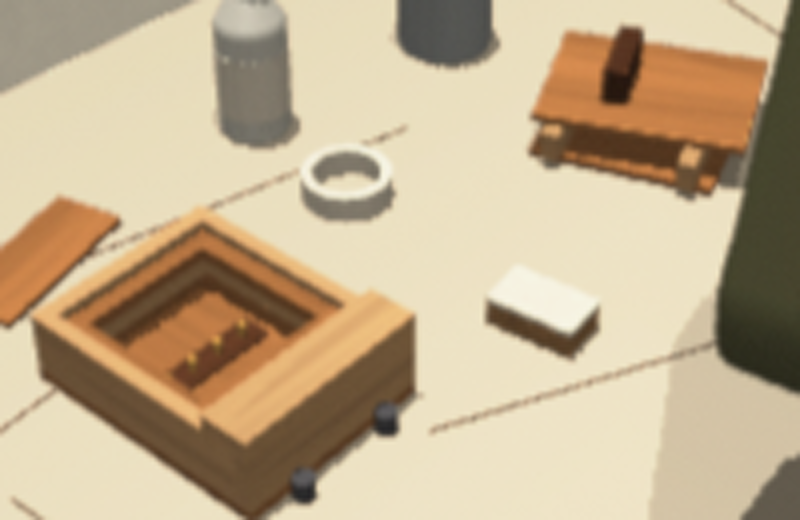

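```bash
cat > m.py <<'E'
from h import *
T=lambda p:((p[0]+.5)/4-.5+228,(p[1]+.5)/4-.5+172)
S=lambda p:((p[0]+.5)/4-.5+225,(p[1]+.5)/4-.5+160)
def fit(loc,w):
    l=np.array(loc)[:,:2];w=np.array(w)[:,:2];lc,wc=l.mean(0),w.mean(0);a=l-lc;b=w-wc
    th=np.arctan2((a[:,0]*b[:,1]-a[:,1]*b[:,0]).sum(),(a*b).sum());c,s=np.cos(th),np.sin(th);R=np.array([[c,-s],[s,c]])
    return wc-R@lc,th,((l@R.T+wc-R@lc)-w)*1000
# panel: origin = grip; local corners
P=[(.06,.065),(.06,-.065),(-.11,.065),(-.11,-.065)]
C=[(.1035,.08),(.1035,-.08),(-.1035,.08),(-.1035,-.08)]; CZ=[.059,.059,.072,.072]
for n,f,pp,cc in(("top",T,[(506,118),(632,48),(600,278),(722,210)],[(30,47),(208,33),(46,277),(228,265)]),
               ("side",S,[(532,118),(570,30),(745,150),(768,60)],[(35,318),(203,210),(245,445),(415,318)])):
    for nm,loc,px,zs in(("panel",P,pp,[.041]*4),("cab",C,cc,CZ)):
        w=[cast(n,f(p),z) for p,z in zip(px,zs)]
        t,th,r=fit(loc,w); print(n,nm,t.round(4),round(th,4),"res mm",r.round(1).tolist())
print("batten top-view",cast("top",T((607,137)),.073).round(4))
E
python3 m.py
```

```text
top panel [ 0.5455 -0.2244] 0.5075 res mm [[1.2, -0.7], [0.7, 1.2], [-2.0, 0.7], [0.0, -1.3]]
top cab [0.5315 0.2029] 0.0816 res mm [[-0.9, -1.1], [-0.2, -0.5], [-0.9, -0.1], [2.0, 1.7]]
side panel [ 0.5463 -0.2237] 0.5108 res mm [[2.3, -2.0], [0.8, 3.1], [-1.5, -1.1], [-1.6, 0.1]]
side cab [0.5302 0.2089] 0.0766 res mm [[1.8, 1.3], [1.9, -1.6], [-2.7, 1.6], [-1.0, -1.4]]
batten top-view [ 0.5458 -0.2254  0.073 ]
```

The crops give clear corners in both views, and the fits agree to about 1–2 mm: the panel grip is at (0.546, -0.2245) with yaw 0.508. The cabinet is at about (0.531, 0.205) with yaw 0.079. Next is a small planner that prints the rows.

```bash
cat > plan.py <<'E'
from h import *
from scipy.spatial.transform import Rotation as Ro
M=np.array([[0,1,0],[1,0,0],[0,0,-1.]])
def tool(yaw,tilt): return Ro.from_matrix(Ro.from_euler("ZY",[yaw,-tilt]).as_matrix()@M)
def cur():
    o=ctrl.get_obs(); return np.array(o["ee_pos"]),Ro.from_euler("xyz",o["eef_rot"]),o
def plan(p1,R1,N,p0=None,R0=None):
    p,R,_=cur()
    if p0 is not None:p,R=p0,R0
    rv=(R.inv()*R1).as_rotvec()/N; dp=(np.array(p1)-p)/N
    for i in range(N):
        print([round(float(x),4) for x in np.r_[R.inv().apply(dp),rv]]); R=R*Ro.from_rotvec(rv)
    return np.array(p1),R1
E
python3 -c "
from plan import *
plan([.546,-.2245,.13],tool(.508,0),13)"
```

```text
[0.0349, -0.0132, 0.0039, -0.0001, -0.0001, -0.1364]
[0.0363, -0.0083, 0.0039, -0.0001, -0.0001, -0.1364]
[0.0371, -0.0033, 0.0039, -0.0001, -0.0001, -0.1364]
[0.0372, 0.0018, 0.0039, -0.0001, -0.0001, -0.1364]
[0.0366, 0.0068, 0.0039, -0.0001, -0.0001, -0.1364]
[0.0354, 0.0117, 0.0039, -0.0001, -0.0001, -0.1364]
[0.0334, 0.0164, 0.0039, -0.0001, -0.0001, -0.1364]
[0.0309, 0.0208, 0.0039, -0.0001, -0.0001, -0.1364]
[0.0278, 0.0248, 0.0039, -0.0001, -0.0001, -0.1364]
[0.0241, 0.0284, 0.0039, -0.0001, -0.0001, -0.1364]
[0.0201, 0.0314, 0.0039, -0.0001, -0.0001, -0.1364]
[0.0156, 0.0338, 0.0039, -0.0001, -0.0001, -0.1364]
[0.0109, 0.0356, 0.0039, -0.0001, -0.0001, -0.1364]
```

Call:
{"op": "jog_arm", "data": {"motion": [[0.035, -0.013, 0.004, 0, 0, -0.136, 1], [0.036, -0.008, 0.004, 0, 0, -0.136, 1], [0.037, -0.003, 0.004, 0, 0, -0.136, 1], [0.037, 0.002, 0.004, 0, 0, -0.136, 1], [0.037, 0.007, 0.004, 0, 0, -0.136, 1]], "squeeze": 45}}

```text
time_s: 0.6
ee_pos: [0.3134, -0.4092, 0.1607]
eef_rot: [-3.141, -0.0, 0.991]
force: [0.2, -1.8, -0.5]
grip_width: 0.0944
grip_force: 0.0
```

Call:
{"op": "jog_arm", "data": {"motion": [[0.035, 0.012, 0.004, 0, 0, -0.136, 1], [0.033, 0.016, 0.004, 0, 0, -0.136, 1], [0.031, 0.021, 0.004, 0, 0, -0.136, 1], [0.028, 0.025, 0.004, 0, 0, -0.136, 1], [0.024, 0.028, 0.004, 0, 0, -0.136, 1]]}}

```text
time_s: 1.1
ee_pos: [0.4596, -0.2947, 0.1406]
eef_rot: [-3.141, -0.0, 1.672]
force: [-0.2, 0.1, -0.3]
grip_width: 0.0938
grip_force: 0.0
```

Call:
{"op": "jog_arm", "data": {"motion": [[0.02, 0.031, 0.004, 0, 0, -0.136, 1], [0.016, 0.034, 0.004, 0, 0, -0.136, 1], [0.011, 0.036, 0.004, 0, 0, -0.136, 1], [0, 0, 0, 0, 0, 0, 1], [0, 0, 0, 0, 0, 0, 1]]}}

```text
time_s: 1.6
ee_pos: [0.5465, -0.2261, 0.1284]
eef_rot: [-3.141, -0.001, 2.074]
force: [-0.2, 0.1, -0.0]
grip_width: 0.0937
grip_force: 0.0
```

```bash
python3 -c "
from plan import *
p,R=plan([.546,-.2245,.08],tool(.508,0),2)
plan([.546,-.2245,.0445],tool(.508,0),2,p,R)"
```

```text
[0.0008, 0.0002, 0.0242, -0.0004, -0.0005, -0.0024]
[0.0008, 0.0002, 0.0242, -0.0004, -0.0005, -0.0024]
[0.0, 0.0, 0.0178, 0.0, 0.0, 0.0]
[0.0, 0.0, 0.0178, 0.0, 0.0, 0.0]
```

Call:
{"op": "jog_arm", "data": {"motion": [[0.001, 0, 0.024, 0, 0, -0.002, 1], [0.001, 0, 0.024, 0, 0, -0.003, 1], [0, 0, 0.018, 0, 0, 0, 1], [0, 0, 0.012, 0, 0, 0, 1], [0, 0, 0.006, 0, 0, 0, 1]]}}

```text
time_s: 2.1
ee_pos: [0.5449, -0.2254, 0.0443]
eef_rot: [-3.141, -0.001, 2.077]
force: [-0.2, 0.7, -0.4]
grip_width: 0.0938
grip_force: 0.0
```

Call:
{"op": "jog_arm", "data": {"motion": [[0, 0, 0, 0, 0, 0, -1], [0, 0, 0, 0, 0, 0, -1], [0, 0, 0, 0, 0, 0, -1], [0, 0, 0, 0, 0, 0, -1], [0, 0, 0, 0, 0, 0, -1]]}}

```text
time_s: 2.6
ee_pos: [0.5458, -0.2248, 0.0454]
eef_rot: [3.141, 0.0, 2.079]
force: [-0.3, -0.3, -0.4]
grip_width: 0.0577
grip_force: 0.0
```

Call:
{"op": "jog_arm", "data": {"motion": [[0, 0, 0, 0, 0, 0, -1], [0, 0, 0, 0, 0, 0, -1], [0, 0, 0, 0, 0, 0, -1]]}}

```text
time_s: 2.9
ee_pos: [0.5457, -0.2248, 0.0451]
eef_rot: [3.142, 0.0, 2.079]
force: [0.3, 0.2, -0.1]
grip_width: 0.0338
grip_force: 0.0
```

Call:
{"op": "jog_arm", "data": {"motion": [[0, 0, 0, 0, 0, 0, -1], [0, 0, 0, 0, 0, 0, -1], [0, 0, 0, 0, 0, 0, -1], [0, 0, 0, 0, 0, 0, -1], [0, 0, 0, 0, 0, 0, -1]]}}

```text
time_s: 3.4
ee_pos: [0.5457, -0.2248, 0.045]
eef_rot: [3.142, -0.0, 2.079]
force: [1.2, 0.6, -0.3]
grip_width: 0.0184
grip_force: 45.0
```

Call:
{"op": "jog_arm", "data": {"motion": [[0, 0, -0.01, 0, 0, 0, -1], [0, 0, -0.02, 0, 0, 0, -1], [0, 0, -0.04, 0, 0, 0, -1], [0, 0, -0.045, 0, 0, 0, -1], [0, 0, -0.045, 0, 0, 0, -1]]}}

```text
time_s: 3.9
ee_pos: [0.5452, -0.2246, 0.2074]
eef_rot: [-3.142, -0.0, 2.079]
force: [0.7, -0.6, -0.8]
grip_width: 0.0187
grip_force: 45.0
```

```bash
python3 -c "
from plan import *
c,s=np.cos(.079),np.sin(.079);x=.035+.04
p=[.531+c*x,.205+s*x,.30]
print(p);plan(p,tool(.079,0.17),12)"
```

```text
[np.float64(0.6057660841936844), np.float64(0.2109188389353745), 0.3]
[0.0293, 0.0221, -0.0077, -0.014, -0.003, 0.0357]
[0.03, 0.0211, -0.0075, -0.014, -0.003, 0.0357]
[0.0307, 0.0201, -0.0073, -0.014, -0.003, 0.0357]
[0.0314, 0.0191, -0.0071, -0.014, -0.003, 0.0357]
[0.032, 0.0181, -0.007, -0.014, -0.003, 0.0357]
[0.0326, 0.017, -0.0068, -0.014, -0.003, 0.0357]
[0.0332, 0.016, -0.0067, -0.014, -0.003, 0.0357]
[0.0337, 0.0149, -0.0066, -0.014, -0.003, 0.0357]
[0.0342, 0.0137, -0.0065, -0.014, -0.003, 0.0357]
[0.0347, 0.0126, -0.0064, -0.014, -0.003, 0.0357]
[0.0351, 0.0114, -0.0063, -0.014, -0.003, 0.0357]
[0.0355, 0.0103, -0.0063, -0.014, -0.003, 0.0357]
```

Call:
{"op": "jog_arm", "data": {"motion": [[0.0, 0.0, -0.045, 0, 0, 0, -1], [0.029, 0.022, -0.008, -0.014, -0.003, 0.036, -1], [0.03, 0.021, -0.007, -0.014, -0.003, 0.036, -1], [0.031, 0.02, -0.007, -0.014, -0.003, 0.036, -1], [0.031, 0.019, -0.007, -0.014, -0.003, 0.036, -1]]}}

```text
time_s: 4.4
ee_pos: [0.5654, -0.0788, 0.2814]
eef_rot: [3.084, 0.008, 1.933]
force: [-0.3, -0.4, -1.1]
grip_width: 0.0188
grip_force: 45.0
```

Call:
{"op": "jog_arm", "data": {"motion": [[0.032, 0.018, -0.005, -0.014, -0.003, 0.036, -1], [0.033, 0.017, -0.005, -0.014, -0.003, 0.036, -1], [0.033, 0.016, -0.005, -0.014, -0.003, 0.036, -1], [0.034, 0.015, -0.005, -0.014, -0.003, 0.036, -1], [0.034, 0.014, -0.005, -0.014, -0.003, 0.036, -1]]}}

```text
time_s: 4.9
ee_pos: [0.592, 0.103, 0.3115]
eef_rot: [3.012, 0.006, 1.752]
force: [1.0, -0.7, -1.8]
grip_width: 0.0188
grip_force: 45.0
```

Call:
{"op": "jog_arm", "data": {"motion": [[0.035, 0.013, -0.004, -0.014, -0.003, 0.035, -1], [0.035, 0.011, -0.004, -0.014, -0.003, 0.035, -1], [0.035, 0.01, -0.004, -0.014, -0.003, 0.035, -1], [0, 0, 0, 0, 0, 0, -1], [0, 0, 0, 0, 0, 0, -1]]}}

```text
time_s: 5.4
ee_pos: [0.608, 0.2106, 0.3269]
eef_rot: [2.971, -0.0, 1.65]
force: [0.7, -0.7, -0.7]
grip_width: 0.0189
grip_force: 45.0
```

```bash
python3 - <<'E'
from plan import *
p,R,o=cur(); print(p,o["eef_rot"],R.as_matrix().round(3).tolist())
im=ctrl.camera("side"); cv2.imwrite("pics/s1.png",im[:,:,::-1])
im=ctrl.camera("top"); cv2.imwrite("pics/t1.png",im[:,:,::-1])
a=im[130:280,200:400]; 
cv2.imwrite("pics/s1.png",cv2.resize(cv2.imread("pics/s1.png")[100:300,180:440],None,fx=3,fy=3,interpolation=cv2.INTER_CUBIC))
E
```

```text
[0.60796779 0.21062523 0.32690653] [ 2.97137747e+00 -1.94337722e-04  1.65038953e+00] [[-0.08, 0.982, 0.169], [0.997, 0.078, 0.014], [0.0, 0.169, -0.986]]
```

View pics/s1.png

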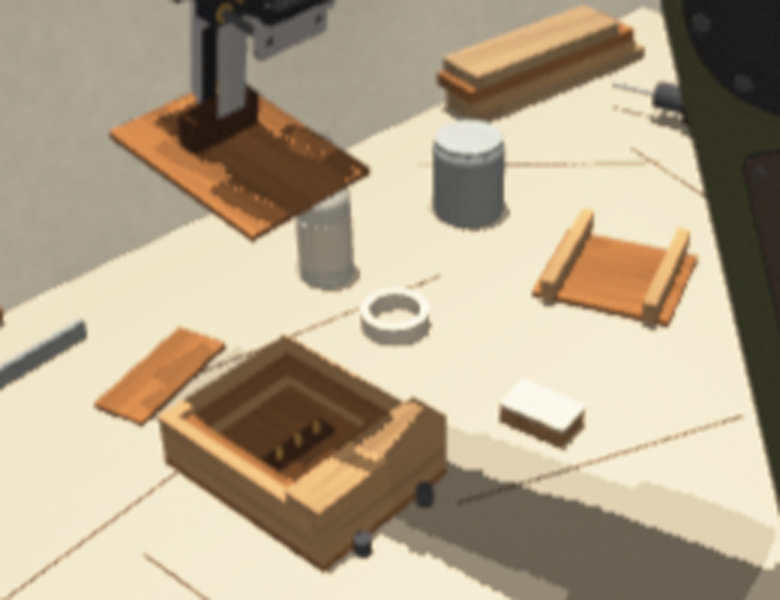

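The panel is held squarely. Its hook corners are at crop pixels (368,172) and (253,238), its free/+y corner is at (110,132), and the cabinet is unobstructed below. I'll compare these with predictions.

```bash
cat > m2.py <<'E'
from plan import *
from m import fit,C,CZ
p=np.array([.60796779,.21062523,.32690653]);R=Ro.from_euler("xyz",[2.97137747,-1.94e-4,1.65038953])
S3=lambda q:((q[0]+.5)/3-.5+180,(q[1]+.5)/3-.5+100)
def pan(l,dy=0): # panel coords rel grip -> world; grip 12mm behind TCP
    return p+R.apply(np.array([l[1]+dy,l[0],-l[2]-.012]))
for l,px in(((-.11,-.065,-.016),(368,172)),((-.11,.065,-.016),(253,238)),((.06,.065,-.016),(110,132))):
    w=pan(l);m=cast("side",S3(px),w[2]); print("panel corner pred",w.round(4),"meas-pred mm, panel axes yaw .079",(Ro.from_euler("z",-.079).apply(m-w)*1000).round(1))
w=[cast("side",S3(q),z) for q,z in zip([(160,410),(285,338),(320,515),(446,408)],CZ)]
t,th,r=fit(C,w); print("cab side",t.round(4),th.round(4),r.round(1).tolist())
E
python3 m2.py | tail -4
python3 - <<'E'
import cv2
a=cv2.imread("pics/t1.png")[150:270,220:340];cv2.imwrite("pics/t1c.png",cv2.resize(a,None,fx=5,fy=5,interpolation=cv2.INTER_CUBIC))
E
```

```text
panel corner pred [0.5057 0.1373 0.3043] meas-pred mm, panel axes yaw .079 [-2.9  5.1  0. ]
panel corner pred [0.4954 0.2669 0.3043] meas-pred mm, panel axes yaw .079 [-2.8  0.5 -0. ]
panel corner pred [0.6624 0.2802 0.3331] meas-pred mm, panel axes yaw .079 [-2.1 -1.5  0. ]
cab side [0.5349 0.2056] 0.0875 [[-4.7, 5.0], [6.7, -5.8], [3.3, -3.1], [-5.3, 3.9]]
```

View pics/t1c.png

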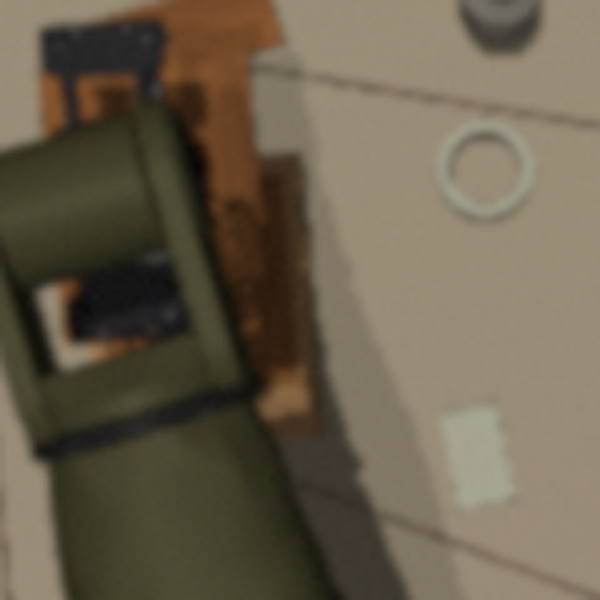

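```bash
python3 - <<'E'
from h import *
im=cv2.imread("pics/top0.png").astype(int)
for r in (195,205,215): print(r,[tuple(x) for x in im[r,233:244]],"|",[tuple(x) for x in im[r,274:288]])
print(cast("top",(238,205),.059),cast("top",(239,205),.059))
E
```

```text
195 [(np.int64(117), np.int64(139), np.int64(151)), (np.int64(115), np.int64(138), np.int64(151)), (np.int64(107), np.int64(133), np.int64(152)), (np.int64(93), np.int64(125), np.int64(154)), (np.int64(81), np.int64(119), np.int64(154)), (np.int64(72), np.int64(108), np.int64(145)), (np.int64(58), np.int64(92), np.int64(128)), (np.int64(47), np.int64(78), np.int64(117)), (np.int64(42), np.int64(75), np.int64(118)), (np.int64(38), np.int64(71), np.int64(112)), (np.int64(33), np.int64(61), np.int64(96))] | [(np.int64(43), np.int64(77), np.int64(121)), (np.int64(44), np.int64(76), np.int64(121)), (np.int64(50), np.int64(85), np.int64(128)), (np.int64(65), np.int64(101), np.int64(142)), (np.int64(75), np.int64(114), np.int64(153)), (np.int64(74), np.int64(113), np.int64(150)), (np.int64(63), np.int64(95), np.int64(126)), (np.int64(63), np.int64(84), np.int64(102)), (np.int64(88), np.int64(106), np.int64(116)), (np.int64(110), np.int64(130), np.int64(141)), (np.int64(117), np.int64(139), np.int64(151)), (np.int64(116), np.int64(138), np.int64(150)), (np.int64(117), np.int64(138), np.int64
[... 1740 characters left out ...]
6), np.int64(80), np.int64(127)), (np.int64(44), np.int64(78), np.int64(124)), (np.int64(43), np.int64(76), np.int64(120)), (np.int64(43), np.int64(76), np.int64(119)), (np.int64(53), np.int64(87), np.int64(128)), (np.int64(67), np.int64(105), np.int64(144)), (np.int64(75), np.int64(114), np.int64(154)), (np.int64(71), np.int64(108), np.int64(144)), (np.int64(68), np.int64(96), np.int64(122)), (np.int64(87), np.int64(106), np.int64(120)), (np.int64(109), np.int64(130), np.int64(141)), (np.int64(117), np.int64(138), np.int64(150)), (np.int64(118), np.int64(139), np.int64(151)), (np.int64(117), np.int64(138), np.int64(150))]
[0.55099736 0.28116431 0.059     ] [0.55098859 0.27758093 0.059     ]
```

```bash
cat >> plan.py <<'E'
X0,Y0,TH=.5315,.205,.079
def tcp(hx,hz,a,dy=0):
    l=np.array([hx+.11*np.cos(a)-.012*np.sin(a),dy,hz+.11*np.sin(a)+.012*np.cos(a)])
    return Ro.from_euler("z",TH).apply(l)+[X0,Y0,0]
def state():
    p,R,o=cur(); ax=R.apply([0,1,0]);a=np.arcsin(ax[2]);th=np.arctan2(ax[1],ax[0])
    l=Ro.from_euler("z",-TH).apply(p-[X0,Y0,0]);f=Ro.from_euler("z",-TH).apply(o["force"])
    print("H x,y,z mm",((l-[.11*np.cos(a)-.012*np.sin(a),0,.11*np.sin(a)+.012*np.cos(a)])*1000).round(2),"tilt",a.round(4),"yawerr",round(th-TH,4),"F cab",f.round(2),"t",o["time_s"])
E
python3 -c "
from plan import *
state()
p,R=plan(tcp(-.048,.085,.17),tool(TH,.17),6); plan(tcp(-.048,.062,.17),tool(TH,.17),4,p,R)"
```

```text
H x,y,z mm [-29.56  -1.74 296.37] tilt 0.1702 yawerr -0.0015 F cab [-0.38 -0.12 -1.2 ] t 5.5
[0.0003, -0.009, 0.0342, 0.0, 0.0, -0.0002]
[0.0003, -0.009, 0.0342, 0.0, 0.0, -0.0002]
[0.0003, -0.009, 0.0342, 0.0, 0.0, -0.0002]
[0.0003, -0.009, 0.0342, 0.0, 0.0, -0.0002]
[0.0003, -0.009, 0.0342, 0.0, 0.0, -0.0002]
[0.0003, -0.009, 0.0342, 0.0, 0.0, -0.0002]
[0.0, -0.001, 0.0057, 0.0, 0.0, 0.0]
[0.0, -0.001, 0.0057, 0.0, 0.0, 0.0]
[0.0, -0.001, 0.0057, 0.0, 0.0, 0.0]
[0.0, -0.001, 0.0057, 0.0, 0.0, 0.0]
```

Call:
{"op": "jog_arm", "data": {"motion": [[0, -0.009, 0.034, 0, 0, 0, -1], [0, -0.009, 0.034, 0, 0, 0, -1], [0.001, -0.009, 0.034, 0, 0, 0, -1], [0.001, -0.009, 0.034, 0, 0, 0, -1], [0, -0.009, 0.034, 0, 0, -0.001, -1]]}}

```text
time_s: 6.0
ee_pos: [0.5925, 0.2098, 0.1505]
eef_rot: [2.971, -0.0, 1.648]
force: [0.1, 0.8, -0.7]
grip_width: 0.0189
grip_force: 45.0
```

Call:
{"op": "jog_arm", "data": {"motion": [[0, -0.009, 0.034, 0, 0, 0, -1], [0, 0, 0, 0, 0, 0, -1], [0, -0.001, 0.007, 0, 0, 0, -1], [0, -0.001, 0.007, 0, 0, 0, -1], [0, 0, 0, 0, 0, 0, -1]]}}

```text
time_s: 6.5
ee_pos: [0.5904, 0.2108, 0.1028]
eef_rot: [2.97, -0.0, 1.649]
force: [0.1, 0.3, -1.2]
grip_width: 0.0189
grip_force: 45.0
```

```bash
python3 -c "
from plan import *
state()
im=ctrl.camera('side'); cv2.imwrite('pics/s2.png',cv2.resize(im[160:310,215:375,::-1],None,fx=4,fy=4,interpolation=cv2.INTER_CUBIC))"
```

```text
H x,y,z mm [-47.21   1.11  72.2 ] tilt 0.1711 yawerr -0.0004 F cab [ 0.13  0.3  -1.21] t 6.5
```

View pics/s2.png

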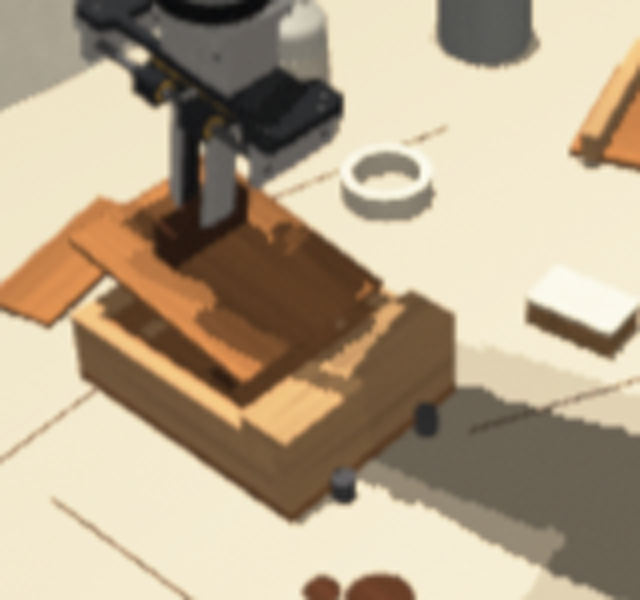

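The panel is over the recess: hook corners at (240,390) and (380,285), and the ends of the lip's free edge at (242,410) and (408,292). I'll check the relative offset.

```bash
python3 -c "
from plan import *
f=lambda q:((q[0]+.5)/4-.5+215,(q[1]+.5)/4-.5+160)
for q,z in(((240,390),.0801),((380,285),.0801),((242,410),.072),((408,292),.072)):
    print(q,(Ro.from_euler('z',-TH).apply(cast('side',f(q),z)-[X0,Y0,0])*1000).round(1))
plan(tcp(-.05,.0535,.17),tool(TH,.17),5)"
```

```text
(240, 390) [-52.3  72.3  80.1]
(380, 285) [-49.7 -59.9  80.1]
(242, 410) [-59.7  78.5  72. ]
(408, 292) [-62.3 -73.8  72. ]
[-0.0002, -0.0012, 0.0037, 0.0003, -0.0001, -0.0001]
[-0.0002, -0.0012, 0.0037, 0.0003, -0.0001, -0.0001]
[-0.0002, -0.0012, 0.0037, 0.0003, -0.0001, -0.0001]
[-0.0002, -0.0012, 0.0037, 0.0003, -0.0001, -0.0001]
[-0.0002, -0.0012, 0.0037, 0.0003, -0.0001, -0.0001]
```

Call:
{"op": "jog_arm", "data": {"motion": [[0, -0.001, 0.004, 0, 0, 0, -1], [-0.001, -0.001, 0.004, 0, 0, 0, -1], [0, -0.001, 0.004, 0, 0, 0, -1], [0, -0.001, 0.003, 0, 0, 0, -1], [0, 0, 0, 0, 0, 0, -1]]}}

```text
time_s: 7.05
ee_pos: [0.5885, 0.2098, 0.0865]
eef_rot: [2.972, -0.0, 1.65]
force: [-2.1, 0.3, 0.0]
grip_width: 0.0187
grip_force: 45.0
```

```bash
python3 -c "
from plan import *
state()"
```

```text
H x,y,z mm [-49.17   0.29  56.03] tilt 0.1699 yawerr 0.0001 F cab [-2.11  0.43  0.  ] t 7.05
```

Call:
{"op": "jog_arm", "data": {"motion": [[0, 0, 0, 0, 0, 0, -1], [0, 0, 0, 0, 0, 0, -1]]}}

```text
time_s: 7.25
ee_pos: [0.5887, 0.2098, 0.087]
eef_rot: [2.971, -0.0, 1.65]
force: [0.1, -0.1, 0.2]
grip_width: 0.0188
grip_force: 45.0
```

Call:
{"op": "jog_arm", "data": {"motion": [[0, 0, 0.002, 0, 0, 0, -1], [0, 0, 0, 0, 0, 0, -1]]}}

```text
time_s: 7.45
ee_pos: [0.5892, 0.21, 0.085]
eef_rot: [2.971, -0.001, 1.65]
force: [0.3, 0.0, 1.3]
grip_width: 0.0186
grip_force: 45.1
```

Call:
{"op": "jog_arm", "data": {"motion": [[0, 0, 0.002, 0, 0, 0, -1], [0, 0, 0, 0, 0, 0, -1]]}}

```text
time_s: 7.65
ee_pos: [0.5896, 0.21, 0.083]
eef_rot: [2.97, -0.001, 1.65]
force: [0.8, 0.5, 3.0]
grip_width: 0.019
grip_force: 45.2
```

```bash
python3 -c "
from plan import *
state()"
```

```text
H x,y,z mm [-48.02   0.44  52.48] tilt 0.1711 yawerr -0.0001 F cab [0.82 0.48 3.03] t 7.65
```

```bash
python3 -c "
from plan import *
im=ctrl.camera('side'); cv2.imwrite('pics/s3full.png',im[:,:,::-1]);cv2.imwrite('pics/s3.png',cv2.resize(im[195:295,225:340,::-1],None,fx=6,fy=6,interpolation=cv2.INTER_CUBIC))"
```

```text
(no output)
```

View pics/s3.png

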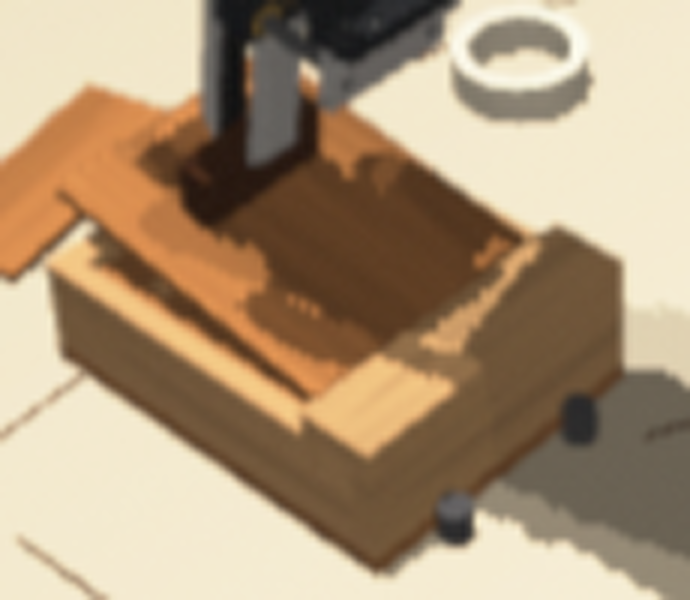

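```bash
python3 - <<'E'
from plan import *
p,R,o=cur()
g=lambda q:((q+.5-[225,195])*6-.5).round(0).tolist()
def P(l,rot=0): # panel rel grip
    v=Ro.from_euler("y",rot).apply(l); return p+R.apply([v[1],v[0],-v[2]-.012])
for rot in(0,.03,-.03):
  print(rot,{k:g(proj("side",P(l,rot))[0]) for k,l in dict(hookTop=(-.11,.065,-.016),hookTopR=(-.11,-.065,-.016),freeTop=(.06,.065,-.016),freeBot=(.06,.065,-.024),bat=(0.01,.035,.016)).items()})
c=lambda l:Ro.from_euler("z",TH).apply(l)+[X0,Y0,0]
print({k:g(proj("side",c(l))[0]) for k,l in dict(lipL=(-.0635,.08,.072),lipR=(-.0635,-.08,.072),nearL=(-.1035,.08,.072),nearR=(-.1035,-.08,.072),farL=(.1035,.08,.059),wallinR=(-.0635,-.068,.059),botL=(-.1035,.08,0)).items()})
E
```

```text
0 {'hookTop': [311.0, 398.0], 'hookTopR': [518.0, 246.0], 'freeTop': [49.0, 181.0], 'freeBot': [49.0, 193.0], 'bat': [174.0, 160.0]}
0.03 {'hookTop': [312.0, 393.0], 'hookTopR': [519.0, 241.0], 'freeTop': [50.0, 184.0], 'freeBot': [50.0, 197.0], 'bat': [174.0, 159.0]}
-0.03 {'hookTop': [310.0, 402.0], 'hookTopR': [516.0, 250.0], 'freeTop': [48.0, 178.0], 'freeBot': [48.0, 190.0], 'bat': [175.0, 160.0]}
{'lipL': [307.0, 411.0], 'lipR': [563.0, 223.0], 'nearL': [375.0, 457.0], 'nearR': [631.0, 261.0], 'farL': [53.0, 262.0], 'wallinR': [546.0, 258.0], 'botL': [385.0, 578.0]}
```

Call:
{"op": "jog_arm", "data": {"motion": [[0, 0, -0.001, 0, 0, 0, -1], [0.001, 0, 0, 0, 0, 0, -1], [0.001, 0, 0, 0, 0, 0, -1], [0, 0, 0, 0, 0, 0, -1]]}}

```text
time_s: 8.1
ee_pos: [0.5889, 0.2118, 0.0837]
eef_rot: [2.972, 0.0, 1.65]
force: [-0.3, -0.9, 1.5]
grip_width: 0.0183
grip_force: 45.1
```

Call:
{"op": "jog_arm", "data": {"motion": [[0.001, 0, 0, 0, 0, 0, -1], [0, 0, 0, 0, 0, 0, -1]]}}

```text
time_s: 8.3
ee_pos: [0.5889, 0.213, 0.0837]
eef_rot: [2.971, -0.0, 1.65]
force: [0.8, 0.2, -0.6]
grip_width: 0.0187
grip_force: 45.0
```

Call:
{"op": "jog_arm", "data": {"motion": [[0, 0, 0, 0, 0, 0, -1], [0, 0, 0, 0, 0, 0, -1]]}}

```text
time_s: 8.5
ee_pos: [0.5889, 0.2129, 0.0838]
eef_rot: [2.971, -0.0, 1.65]
force: [-0.1, -0.7, -1.0]
grip_width: 0.019
grip_force: 45.0
```

Call:
{"op": "jog_arm", "data": {"motion": [[0.001, 0, 0, 0, 0, 0, -1], [0, 0, 0, 0, 0, 0, -1]]}}

```text
time_s: 8.7
ee_pos: [0.5889, 0.214, 0.0839]
eef_rot: [2.971, -0.0, 1.65]
force: [-0.5, 0.7, -1.7]
grip_width: 0.0186
grip_force: 45.0
```

Call:
{"op": "jog_arm", "data": {"motion": [[0.001, 0, 0, 0, 0, 0, -1], [0, 0, 0, 0, 0, 0, -1]]}}

```text
time_s: 8.9
ee_pos: [0.5888, 0.215, 0.0839]
eef_rot: [2.971, -0.0, 1.65]
force: [0.6, -0.8, -1.3]
grip_width: 0.0186
grip_force: 45.0
```

```bash
python3 -c "
from plan import *
state();print(cur()[2]['moment'])"
```

```text
H x,y,z mm [-48.44   5.43  53.41] tilt 0.1705 yawerr 0.0 F cab [ 0.5  -0.8  -1.29] t 8.9
[-0.0446476   0.01542703  0.01419277]
```

Call:
{"op": "jog_arm", "data": {"motion": [[0, 0, 0.001, 0, 0, 0, -1], [0.001, 0, 0.001, 0, 0, 0, -1], [0.001, 0, 0, 0, 0, 0, -1], [0, 0, 0, 0, 0, 0, -1], [0, 0, 0, 0, 0, 0, -1]]}}

```text
time_s: 9.4
ee_pos: [0.5889, 0.2169, 0.0819]
eef_rot: [2.971, -0.0, 1.65]
force: [0.0, -1.1, -0.9]
grip_width: 0.0187
grip_force: 45.0
```

Call:
{"op": "jog_arm", "data": {"motion": [[0.001, 0, 0, 0, 0, 0, -1], [0, 0, 0, 0, 0, 0, -1], [0, 0, 0, 0, 0, 0, -1]]}}

```text
time_s: 9.7
ee_pos: [0.5891, 0.2178, 0.0821]
eef_rot: [2.971, -0.0, 1.65]
force: [1.5, -2.6, 0.1]
grip_width: 0.019
grip_force: 45.0
```

Call:
{"op": "jog_arm", "data": {"motion": [[0.001, 0, 0, 0, 0, 0, -1], [0, 0, 0, 0, 0, 0, -1], [0, 0, 0, 0, 0, 0, -1]]}}

```text
time_s: 10.0
ee_pos: [0.5891, 0.2186, 0.0822]
eef_rot: [2.97, 0.0, 1.65]
force: [2.7, -5.1, 0.7]
grip_width: 0.0187
grip_force: 45.1
```

```bash
python3 -c "
from plan import *
state();print(cur()[2]['moment'])"
```

```text
H x,y,z mm [-47.83   9.05  51.63] tilt 0.1711 yawerr -0.0 F cab [ 2.28 -5.26  0.69] t 10.0
[-1.09021036 -0.44167387  0.0123895 ]
```

Call:
{"op": "jog_arm", "data": {"motion": [[-0.002, 0, 0, 0, 0, 0, -1], [-0.002, 0, 0, 0, 0, 0, -1], [0, 0, 0.001, 0, 0, 0, -1], [0, 0, 0, 0, 0, 0, -1], [0, 0, 0, 0, 0, 0, -1]]}}

```text
time_s: 10.5
ee_pos: [0.5892, 0.2151, 0.0808]
eef_rot: [2.971, -0.0, 1.65]
force: [-0.4, -0.1, -1.1]
grip_width: 0.0187
grip_force: 45.0
```

```bash
python3 -c "
from plan import *
state();print(cur()[2]['moment'])"
```

```text
H x,y,z mm [-48.04   5.47  50.36] tilt 0.1703 yawerr -0.0 F cab [-0.45 -0.09 -1.11] t 10.5
[-0.06661954 -0.01735166 -0.03287563]
```

Call:
{"op": "jog_arm", "data": {"motion": [[0, -0.005, -0.0008, 0, 0, 0, -1], [0, -0.005, -0.0008, 0, 0, 0, -1], [0, -0.004, -0.0007, 0, 0, 0, -1], [0, 0, 0, 0, 0, 0, -1]]}}

```text
time_s: 10.9
ee_pos: [0.5746, 0.2138, 0.0809]
eef_rot: [2.971, -0.0, 1.65]
force: [0.1, -0.0, -1.6]
grip_width: 0.0187
grip_force: 45.0
```

Call:
{"op": "jog_arm", "data": {"motion": [[0, -0.003, -0.0005, 0, 0, 0, -1], [0, -0.002, -0.0003, 0, 0, 0, -1], [0, 0, 0, 0, 0, 0, -1], [0, 0, 0, 0, 0, 0, -1]]}}

```text
time_s: 11.3
ee_pos: [0.5702, 0.2134, 0.0808]
eef_rot: [2.971, -0.0, 1.65]
force: [0.1, 0.1, -0.9]
grip_width: 0.0187
grip_force: 45.0
```

```bash
python3 -c "
from plan import *
state();print(cur()[2]['moment'])"
```

```text
H x,y,z mm [-67.17   5.35  50.3 ] tilt 0.1705 yawerr -0.0001 F cab [ 0.1   0.13 -0.94] t 11.3
[-0.0223204   0.00822064 -0.01839691]
```

Under the lip with no contact. On toward the rail.

Call:
{"op": "jog_arm", "data": {"motion": [[0, -0.002, -0.0003, 0, 0, 0, -1], [0, -0.002, -0.0004, 0, 0, 0, -1], [0, 0, 0, 0, 0, 0, -1], [0, 0, 0, 0, 0, 0, -1]]}}

```text
time_s: 11.7
ee_pos: [0.5664, 0.2131, 0.0811]
eef_rot: [2.97, -0.001, 1.65]
force: [3.0, 0.0, -0.5]
grip_width: 0.0192
grip_force: 45.0
```

Call:
{"op": "jog_arm", "data": {"motion": [[0, -0.002, -0.0003, 0, 0, 0, -1], [0, -0.002, -0.0004, 0, 0, 0, -1], [0, 0, 0, 0, 0, 0, -1], [0, 0, 0, 0, 0, 0, -1]]}}

```text
time_s: 12.1
ee_pos: [0.5622, 0.2128, 0.081]
eef_rot: [2.971, -0.0, 1.65]
force: [3.4, 0.6, 0.2]
grip_width: 0.0191
grip_force: 45.0
```

Call:
{"op": "jog_arm", "data": {"motion": [[0, -0.002, -0.0003, 0, 0, 0, -1], [0, 0, 0, 0, 0, 0, -1], [0, 0, 0, 0, 0, 0, -1]]}}

```text
time_s: 12.4
ee_pos: [0.5601, 0.2126, 0.0809]
eef_rot: [2.971, -0.0, 1.65]
force: [4.5, 1.1, 0.7]
grip_width: 0.0188
grip_force: 45.0
```

Call:
{"op": "jog_arm", "data": {"motion": [[0, -0.002, -0.0003, 0, 0, 0, -1], [0, 0, 0, 0, 0, 0, -1], [0, 0, 0, 0, 0, 0, -1]]}}

```text
time_s: 12.7
ee_pos: [0.5583, 0.2125, 0.0809]
eef_rot: [2.97, -0.0, 1.65]
force: [5.0, 1.4, 1.6]
grip_width: 0.0188
grip_force: 45.0
```

```bash
python3 -c "
from plan import *
state();print(cur()[2]['moment'])"
```

```text
H x,y,z mm [-79.05   5.35  50.37] tilt 0.1712 yawerr -0.0 F cab [5.13 1.03 1.58] t 12.7
[ 0.11598079 -1.13839969  0.04423114]
```

Call:
{"op": "jog_arm", "data": {"motion": [[0, -0.001, -0.0002, 0, 0, 0, -1], [0, 0, 0, 0, 0, 0, -1], [0, 0, 0, 0, 0, 0, -1]]}}

```text
time_s: 13.0
ee_pos: [0.5575, 0.2124, 0.0811]
eef_rot: [2.97, -0.001, 1.65]
force: [6.5, 2.0, 0.9]
grip_width: 0.0188
grip_force: 45.0
```

Call:
{"op": "jog_arm", "data": {"motion": [[0, -0.001, -0.0002, 0, 0, 0, -1], [0, 0, 0, 0, 0, 0, -1], [0, 0, 0, 0, 0, 0, -1]]}}

```text
time_s: 13.3
ee_pos: [0.5572, 0.2125, 0.0817]
eef_rot: [2.968, -0.001, 1.65]
force: [8.4, 1.1, 2.6]
grip_width: 0.0187
grip_force: 45.0
```

Call:
{"op": "jog_arm", "data": {"motion": [[0, 0.002, 0.0003, 0, 0, 0, -1], [0, 0, 0, 0, 0, 0, -1], [0, 0, 0, 0, 0, 0, -1]]}}

```text
time_s: 13.6
ee_pos: [0.5584, 0.2124, 0.081]
eef_rot: [2.97, -0.0, 1.65]
force: [6.0, 0.6, 0.8]
grip_width: 0.0187
grip_force: 45.0
```

```bash
python3 -c "
from plan import *
state()
p,R=plan(tcp(-.078,.0504,.06,.0053),tool(TH,.06),4);plan(tcp(-.078,.0504,.0,.0053),tool(TH,0),4,p,R)"
```

```text
H x,y,z mm [-78.99   5.31  50.44] tilt 0.1712 yawerr -0.0002 F cab [6.04 0.08 0.75] t 13.6
[-0.0, 0.0004, 0.0031, 0.0278, -0.0001, -0.0]
[-0.0, 0.0005, 0.0031, 0.0278, -0.0001, -0.0]
[-0.0, 0.0006, 0.0031, 0.0278, -0.0001, -0.0]
[-0.0, 0.0007, 0.0031, 0.0278, -0.0001, -0.0]
[0.0, 0.0001, 0.0017, 0.015, 0.0, -0.0]
[0.0, 0.0002, 0.0017, 0.015, 0.0, -0.0]
[0.0, 0.0002, 0.0016, 0.015, 0.0, -0.0]
[0.0, 0.0002, 0.0016, 0.015, 0.0, -0.0]
```

Call:
{"op": "jog_arm", "data": {"motion": [[0, 0.0004, 0.003, 0.028, 0, 0, -1], [0, 0.0005, 0.003, 0.028, 0, 0, -1], [0, 0.0006, 0.003, 0.028, 0, 0, -1], [0, 0.0007, 0.003, 0.028, 0, 0, -1], [0, 0, 0, 0, 0, 0, -1]]}}

```text
time_s: 14.1
ee_pos: [0.5618, 0.2127, 0.0685]
eef_rot: [3.085, -0.0, 1.65]
force: [3.1, 2.0, 0.3]
grip_width: 0.0189
grip_force: 45.0
```

```bash
python3 -c "
from plan import *
state()
im=ctrl.camera('side'); cv2.imwrite('pics/s4.png',cv2.resize(im[185:300,225:340,::-1],None,fx=5,fy=5,interpolation=cv2.INTER_CUBIC))"
```

```text
H x,y,z mm [-78.3    5.24  50.32] tilt 0.0568 yawerr -0.0003 F cab [3.23 1.73 0.29] t 14.1
```

View pics/s4.png

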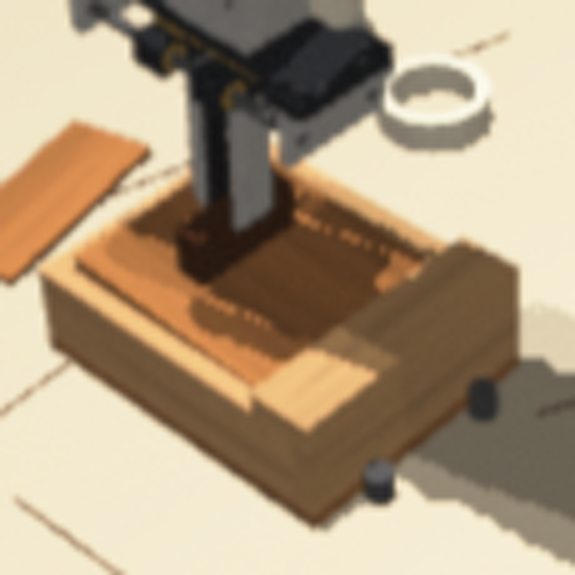

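The panel sits inside both side walls, hook edge hidden under the lip, free edge about at wall-top height. I'll keep lowering.

Call:
{"op": "jog_arm", "data": {"motion": [[0, 0, 0, 0, 0, 0, -1], [0, 0, 0.0016, 0.015, 0, 0, -1], [0, 0, 0, 0, 0, 0, -1]]}}

```text
time_s: 14.45
ee_pos: [0.5619, 0.2127, 0.0676]
eef_rot: [3.099, -0.0, 1.65]
force: [4.3, 1.3, -1.2]
grip_width: 0.0189
grip_force: 45.0
```

Call:
{"op": "jog_arm", "data": {"motion": [[0, 0, 0.0016, 0.015, 0, 0, -1], [0, 0, 0, 0, 0, 0, -1], [0, 0, 0, 0, 0, 0, -1]]}}

```text
time_s: 14.75
ee_pos: [0.562, 0.2128, 0.066]
eef_rot: [3.114, -0.0, 1.65]
force: [6.0, 0.7, 0.3]
grip_width: 0.0189
grip_force: 45.0
```

```bash
python3 -c "
from plan import *
state()"
```

```text
H x,y,z mm [-78.59   5.34  50.89] tilt 0.0281 yawerr -0.0001 F cab [6.02 0.21 0.34] t 14.75
```

Call:
{"op": "jog_arm", "data": {"motion": [[0, 0, 0.0018, 0.014, 0, 0, -1], [0, 0, 0.0018, 0.014, 0, 0, -1], [0, 0, 0, 0, 0, 0, -1], [0, 0, 0, 0, 0, 0, -1]]}}

```text
time_s: 15.15
ee_pos: [0.5624, 0.2128, 0.0625]
eef_rot: [3.141, -0.001, 1.65]
force: [6.6, 1.6, 0.3]
grip_width: 0.0188
grip_force: 45.0
```

```bash
python3 -c "
from plan import *
state();print(cur()[2]['moment'])"
```

```text
H x,y,z mm [-78.6    5.36  50.44] tilt 0.0005 yawerr -0.0001 F cab [6.69 1.03 0.29] t 15.15
[ 0.2274951  -1.43188233 -0.0133779 ]
```

Call:
{"op": "jog_arm", "data": {"motion": [[0, 0.001, 0.0005, 0, 0, 0, -1], [0, 0.001, 0.0005, 0, 0, 0, -1], [0, 0, 0, 0, 0, 0, -1], [0, 0, 0, 0, 0, 0, -1]]}}

```text
time_s: 15.55
ee_pos: [0.5631, 0.2129, 0.062]
eef_rot: [-3.139, -0.0, 1.65]
force: [-5.3, -0.8, 10.9]
grip_width: 0.019
grip_force: 45.0
```

```bash
python3 -c "
from plan import *
state();print(cur()[2]['moment'])"
```

```text
H x,y,z mm [-77.92   5.39  50.23] tilt -0.0022 yawerr 0.0002 F cab [-5.38 -0.4  10.9 ] t 15.55
[-0.16188052  0.9956603  -0.00179977]
```

Call:
{"op": "jog_arm", "data": {"motion": [[0, -0.0005, -0.0005, 0, 0, 0, -1], [0, 0, 0, 0, 0, 0, -0.2], [0, 0, 0, 0, 0, 0, -0.2], [0, 0, 0, 0, 0, 0, -0.2], [0, 0, 0, 0, 0, 0, -0.2]]}}

```text
time_s: 16.05
ee_pos: [0.5632, 0.2128, 0.0616]
eef_rot: [-3.141, -0.0, 1.65]
force: [0.4, 0.9, 0.6]
grip_width: 0.0374
grip_force: 0.0
```

```bash
python3 -c "
from plan import *
state();print(cur()[2]['moment'])"
```

```text
H x,y,z mm [-77.79   5.24  49.63] tilt -0.0003 yawerr -0.0 F cab [0.42 0.83 0.6 ] t 16.05
[ 0.01606898 -0.11619344  0.03830698]
```

Call:
{"op": "jog_arm", "data": {"motion": [[0, 0, -0.01, 0, 0, 0, -0.2], [0, 0, -0.02, 0, 0, 0, -0.2], [0, 0, -0.04, 0, 0, 0, -0.2], [0, 0, -0.05, 0, 0, 0, -0.2], [0, 0, -0.05, 0, 0, 0, -0.2]]}}

```text
time_s: 16.55
ee_pos: [0.5629, 0.2127, 0.2345]
eef_rot: [3.141, -0.0, 1.65]
force: [1.3, 0.2, 0.4]
grip_width: 0.0373
grip_force: 0.0
```

Call:
{"op": "jog_arm", "data": {"motion": [[-0.04, -0.04, -0.02, 0, 0, 0, -0.2], [-0.04, -0.04, -0.02, 0, 0, 0, -0.2], [-0.04, -0.03, 0, 0, 0, 0, -0.2], [-0.04, -0.03, 0, 0, 0, 0, -0.2], [-0.04, -0.02, 0, 0, 0, 0, -0.2]]}}

```text
time_s: 17.05
ee_pos: [0.4301, 0.014, 0.2661]
eef_rot: [3.14, -0.0, 1.65]
force: [1.2, -1.7, 0.9]
grip_width: 0.0377
grip_force: 0.0
```

```bash
python3 -c "
from plan import *
print(cur()[2]['force'],cur()[0])
a=ctrl.camera('side')[185:300,225:340,::-1];b=ctrl.camera('top')[165:255,215:305,::-1]
z=lambda i:cv2.resize(i,(400,400),interpolation=cv2.INTER_CUBIC)
cv2.imwrite('pics/f.png',np.hstack([z(a),z(b)]))"
```

```text
[ 1.23497667 -1.73715091  0.94150399] [0.43005726 0.01396822 0.2661095 ]
```

View pics/f.png

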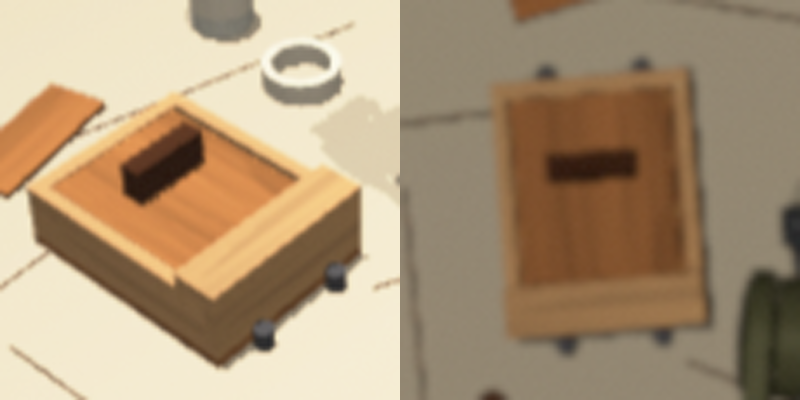

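In both views the panel lies flat in the recess, batten up at about (163,163) and (592,165), with the hook edge under the lip and the robot clear. Handing in.

```bash
python3 -c "
from station import ctrl
print(ctrl.hand_in())"
```

```text
the job is handed in; nothing more can be done
None
```

The panel is hooked under the lip and lies flat in the cabinet's recess, batten up, with the robot clear of it; I handed the job in at about 17 s, and the hand-in returned no verdict.

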